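# Dock the wide tamper in its counter track

## Task

Put the wide-footed coffee tamper away in the steel docking track on the counter: its foot goes in at the track's open end, under the two lips, and slides along until it is fully home against the closed end. Leave it standing there and let go; the smaller tamper stays where it is.

Things in the scene. Friction and masses are not known exactly. Their poses are not given: they have to be found in the camera images.
- wide_tamper: The larger of two coffee tampers, upright, loose, about 0.35 kg, round about z (yaw means nothing). Origin: centre of its underside, z up. Flat steel foot 58 mm wide, z 0 to 12 mm; flat cone on it to z 16 (28 mm wide); steel neck 18 mm wide to z 46; dark wooden handle z 46 to 104 mm, a straight 34 mm cylinder from z 59 to 92: grip there from above.
- small_tamper: The smaller tamper, a bystander of the same materials, upright and loose: foot 40 mm wide, handle 26 mm wide, 76 mm tall in all. Origin: centre of its underside. Not to be moved.
- dock: Docking track fixed to the counter; origin centre of its underside, x along the track to the closed end. Dark steel floor plate 185 x 100 mm, its top 4 mm up; two steel walls 72 mm apart inside, with inward lips. 18 mm free between floor and lips; slot between the lips 34 mm: the neck runs in it, the foot only fits below. Lip tops, its highest part, are 26 mm over the counter.
- dock_mouth (a point): Middle of the track's open end, on its floor, where the lips begin. x: along the track to the closed end, y across, z up. In front of it (-x) the floor plate runs on openly for 65 mm, room to set the foot down; the last 20 mm before the lips lie between two low guide walls (22 mm over the counter) that flare slightly outward from 72 mm apart.
- dock_home (a point): On the track's floor, 83 mm along +x from dock_mouth, same axes: the centre of the wide tamper's foot lies here when the foot touches the stop wall of the closed end (29 mm beyond). The slot ends in a crosspiece 18 mm beyond this point.

How it is judged:
On the way:
1. the wide tamper's foot comes in low and upright at the open end (centre 60 mm before to 20 mm behind the mouth, within 15 mm of the middle line, under 10 mm above the floor) (x of wide_tamper in the frame of dock_mouth between -0.06 and 0.02 m and y of wide_tamper in the frame of dock_mouth between -0.015 and 0.015 m and z of wide_tamper in the frame of dock_mouth below 0.01 m and angle between wide_tamper's own z axis and vertical below 0.26 rad), for 0.1 s.
At the end, for the whole second after the job is handed in: The wide tamper stands released and at rest on the floor of the track, upright within 7 degrees, its foot under the lips with its centre within 15 mm of home at the closed end; the small tamper is still within 30 mm of where it stood (x of wide_tamper in the frame of dock_home between -0.015 and 0.01 m and y of wide_tamper in the frame of dock_home between -0.015 and 0.015 m and z of wide_tamper in the frame of dock_home between -0.006 and 0.006 m and angle between wide_tamper's own z axis and vertical below 0.12 rad and linear speed of wide_tamper below 0.02 m/s); the robot touches nothing.
It fails at once if the small tamper is moved by more than 30 mm (distance of small_tamper from where it was at the start of the episode above 0.03 m).
It also fails if it takes over 42 s, if anything falls off the work surface, if the arm or the gripper's body presses on something with over 40 N, if the wrist force passes 120 N, or if a joint passes its speed limit or range.

## Robot

A 6-joint arm with a two-finger parallel gripper is mounted at the origin on a cart in front of the work surface, level with it; the furniture and walls round the work are solid. World frame = base frame: x ahead of the robot, y to its left, z up, the work surface at z = 0. Lengths are in m, angles in rad, forces in N, time in s.
With the tool pointing down it reaches from about 0.4 to 0.825 m from the base axis. Payload 7 kg.
Tool frame: the origin (TCP) lies on the centre line of the jaws, within the pads' length; the fingertips stand 19 mm ahead of it and the grasp point (between the pads) is the TCP; z points along the fingers, y is the line along which they close (so a half turn about z gives the same grasp; the last joint's range is limited). The gripper opens to 88 mm and grips with 3 to 60 N. Pads are 19 mm wide; open, the fingers measure 130 mm over their backs; the gripper's body (78 mm by 193 mm) begins 47 mm behind the grasp point.
Start: joints at [1.478, 0.359, 0.012, 0, -1.224, -0.288], TCP at [0.251, 0.627, 0.246] pointing down, gripper open.
Joint ranges: [-3.07, 3.07], [-1.43, 2.12], [-1.02, 1.25], [-3.03, 1.67], [-3.05, -0], [-3.03, 3.03]. Speed limits (rad/s): [2.39, 2.39, 3.01, 3.14, 3.14, 3.14].

## Interface

Orientations are given as [roll, pitch, yaw] about the fixed x, y, z axes, in that order (R = Rz(yaw) Ry(pitch) Rx(roll)).
In Python, from station import arm, imaging, models gives the robot as it stands.
- The arm moves only by the tool play_rows, never from a script. Its arguments are lists of equal length, an entry for each row: "travel": the shift along the tool's x, y, z in units of 25 mm (1.0 is 25 mm), a list of three; "twist": the turn about the tool's z in units of 0.15 rad (1.0 is 0.15 rad). A call has 1 to 8 rows; each row shifts and turns the commanded pose from where the row before left it, along the tool's axes as they then stand; what a row does not reach is not made up. A row lasts 1/8 s, in which the tool goes at most 62.5 mm and 10.7 degrees, less where a joint would pass 70% of its speed; a pose out of reach is approached as far as the arm can. A call with a number of a shift or a turn outside -1 to 1 is refused whole. A call with a gripper value outside its range is refused whole. "fingers" is the opening, from 0 (shut) to 1 (fully open), set as the call begins (left out, the last holds). The fingers move at their own pace and stop on an object; "newtons" is the grip in N (left out, the last holds). Time passes only in rows, so rows that do not move let the fingers close. It gives the time, the measured TCP pose, the force, the opening and the grip force at its end, in the units of the state.
- arm.get_state(): the state, without advancing time (a new reading comes with each control period).
- imaging.grab_frame(name): name is "scene" or "side" or "wrist"; returns a dict with "pixels" (384x512x3 uint8, red, green, blue), "fx", "fy", "cx", "cy" (pixels), "R" (3x3) and "t" (3): a world point X has camera coordinates R X + t; the wrist camera has in their place "T_tool_cam" (4x4, takes a point from camera to tool coordinates, whose origin is the TCP and whose axes are the flange's). Camera axes: x right, y down, z forward; pixel columns grow to the right and rows downward; lengths in m; the calibration is good to about 2 mm. A picture is of the moment at which its call begins: read the wrist's pose just before it. There is no depth.
- arm.job_done(): hands the job in; it is judged then, once.
Trained networks look in the newest picture that a camera, given by its name, has taken for a name from the list of things; names that differ only in an ending like _2 or _b are one class to them, and where a whole thing is asked for, a point or a joint stands for the part that bears it (a point fixed in the world has none). Each returns a list of dicts, best first, with "confidence" (0 to 1); they miss things now and then, are a little off and sometimes report something else, mostly with a low value. They report only what shows in the picture. A call takes as long as a camera call.
- models.boxes_of(name, camera): "extent" ([centre column, centre row, width, height] in pixels, round what is visible of it).
- models.silhouettes(name, camera): "pixels" (384x512 bool, what is visible of it) and "extent" ([centre column, centre row, width, height] in pixels, round what is visible of it).
The state is a dict: "t": time; "q": joint angles; "qd": joint speeds; "joint_efforts": joint torques, N m; "eef_pos": TCP position; "ee_rot": TCP orientation; "force": force on the tool from outside, world axes, zero at the start; "moment": the same for the moment, N m; "width": finger opening in m; "gripper_force": force on a finger pad.
Only numpy, scipy, OpenCV 4.12 (cv2) and the standard library are available. Lean on these libraries where they do the work, as an engineer would, in place of code of your own. Each camera call takes 0.05 s, during which the arm holds its last target. There are 200 camera calls.

## Working session

There is one attempt and no reset: what is moved stays moved. The work goes in short steps, Python scripts to look and compute and a tool call to move; the robot and the scene stay as the last step left them, time stands still between calls to the robot, and variables do not carry over. Pictures are saved under pics/ and viewed, at most 10 in all, crops included, and the job is handed in when it is done.

Besides the shell and the picture viewer there is one more tool, called after "Emit:" as name(argument=value, ...) on one line, values as JSON. play_rows: Moves the arm, as the interface text tells. Shifts and turns lie within -1 to 1; 1 stands for 25 mm of shift or 0.15 rad of turn. Its arguments: {"type":"object","properties":{"travel":{"type":"array","items":{"type":"array","items":{"type":"number"}}},"twist":{"type":"array","items":{"type":"number"}},"fingers":{"type":"number"},"newtons":{"type":"number"}},"required":["travel","twist"]}

```bash
mkdir -p pics; cat > h.py <<'E'
import numpy as np, cv2
from station import arm, imaging, models
def save(n,name):
    f=imaging.grab_frame(n); cv2.imwrite('pics/'+name,f['pixels'][:,:,::-1]); return f
def ray(f,u,v):
    R=np.array(f['R']);t=np.array(f['t']);d=R.T@np.array([(u-f['cx'])/f['fx'],(v-f['cy'])/f['fy'],1.]);return -R.T@t,d/np.linalg.norm(d)
def atz(f,u,v,z):
    o,d=ray(f,u,v);return o+d*(z-o[2])/d[2]
def proj(f,X):
    c=np.array(f['R'])@np.array(X)+np.array(f['t']);return c[0]/c[2]*f['fx']+f['cx'],c[1]/c[2]*f['fy']+f['cy']
def meet(a,b):
    (o1,d1),(o2,d2)=a,b
    s=np.linalg.lstsq(np.c_[d1,-d2],o2-o1,rcond=None)[0];p,q=o1+s[0]*d1,o2+s[1]*d2
    return (p+q)/2,np.linalg.norm(p-q)
E
python3 - <<'E'
from h import *
np.set_printoptions(precision=4,suppress=True)
s=arm.get_state();print(s)
ims=[]
for c in('scene','side','wrist'):
    f=save(c,c+'0.png');ims.append(f['pixels'])
    if 'R' in f: print(c,-np.array(f['R']).T@f['t'],f['fx'])
    else: print(f['T_tool_cam'],f['fx'],f['cx'],f['cy'])
    for n in('wide_tamper','small_tamper','dock'):
        print(c,n,[(np.round(d['extent'],1),round(d['confidence'],2)) for d in models.boxes_of(n,c)[:3]])
E
```

```text
{'t': 0.0, 'q': array([ 1.4781,  0.3594,  0.0111, -0.0003, -1.2241, -0.2881]), 'qd': array([ 0.0014,  0.0023, -0.0013,  0.0008,  0.0011,  0.0001]), 'joint_efforts': array([  0.0005, -58.2718,  29.3053,   6.9967,   0.0069,  -0.0002]), 'eef_pos': array([0.2507, 0.6262, 0.2446]), 'ee_rot': array([ 3.14  , -0.0001, -0.3809]), 'force': array([-0.5602,  0.2373, -1.2285]), 'moment': array([ 0.0416, -0.0343,  0.0595]), 'gripper_force': 0.0, 'width': 0.08781917480503654}
scene [-0.2692 -0.4992  0.596 ] 480.1329890007326
scene wide_tamper [(array([221.2, 184.1,  29.5,  50. ]), 0.94)]
scene small_tamper []
scene dock [(array([357.7, 230.9,  95.8,  49.3]), 0.85)]
side [ 0.5319 -1.0696  0.6374] 476.5292755690077
side wide_tamper [(array([237.6, 180.4,  15.7,  41.6]), 0.75)]
side small_tamper [(array([232.2, 153.1,  14.5,  24.7]), 0.68)]
side dock [(array([256.8, 270.3,  62.2,  56.8]), 0.92)]
[[-0.0007 -0.9614 -0.2753  0.0736]
 [ 1.     -0.0006 -0.0003 -0.0002]
 [ 0.0001 -0.2753  0.9614 -0.1403]
 [ 0.      0.      0.      1.    ]] 265.47772370587705 257.6542996154523 193.03832606701158
wrist wide_tamper []
wrist small_tamper []
wrist dock []
```

View pics/scene0.png

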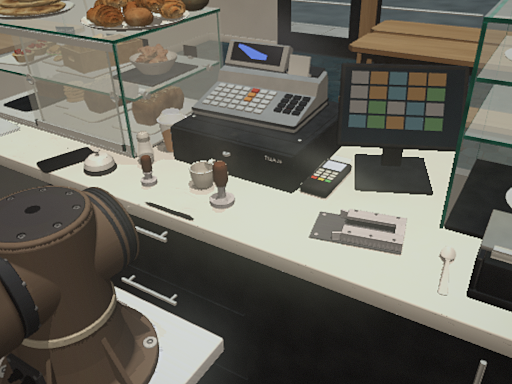

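View pics/side0.png

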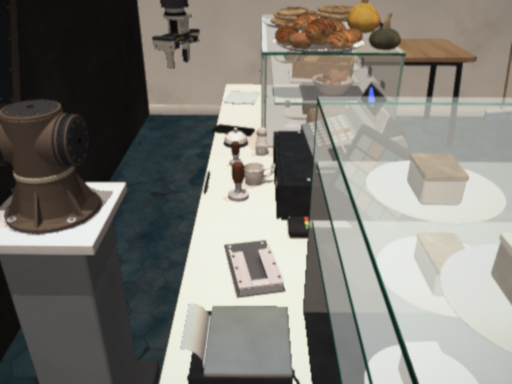

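The scene view shows the wide tamper at (221,184), the small one at (148,168) and the dock at (358,230), with its open plate to the left. The side view shows the wide tamper at (238,180), the small one at (233,153) and the dock at (255,268), its open end on the far side.

```bash
python3 - <<'E'
from h import *
np.set_printoptions(precision=4,suppress=True)
F={c:imaging.grab_frame(c) for c in('scene','side')}
a=cv2.resize(F['scene']['pixels'][200:260,300:420],None,fx=6,fy=6,interpolation=cv2.INTER_CUBIC)[:300]
b=cv2.resize(F['side']['pixels'][235:300,215:295],None,fx=4.6,fy=4.6,interpolation=cv2.INTER_CUBIC)
im=np.zeros((300+b.shape[0],720,3),np.uint8);im[:300]=a;im[300:,:b.shape[1]]=b
cv2.imwrite('pics/dock.png',im[:,:,::-1]);print(im.shape)
M={}
for c in F:
    for n in('wide_tamper','small_tamper','dock'):
        s=models.silhouettes(n,c)
        if s:
            p=s[0]['pixels'].astype(np.uint8);M[c,n]=p
            ys,xs=np.nonzero(p);print(c,n,len(ys),s[0]['extent'],s[0]['confidence'])
            if n!='dock':
                top=xs[ys<ys.min()+4].mean(),ys.min(); bot=xs[ys>ys.max()-4].mean(),ys.max()+1
                M[c,n,'t']=ray(F[c],*top);M[c,n,'b']=bot; print(' top->z.104',atz(F[c],*top,.104),atz(F[c],*top,.076),'foot bottom edge z0',atz(F[c],*bot,0))
            else:
                h=cv2.boxPoints(cv2.minAreaRect(cv2.findNonZero(p)));ap=cv2.approxPolyDP(cv2.convexHull(cv2.findNonZero(p)),3,True)[:,0]
                for q in ap: print(q,atz(F[c],*q,.004))
for n in('wide_tamper','small_tamper'):
    try: print(n,meet(M['scene',n,'t'],M['side',n,'t']))
    except KeyError: pass
E
```

```text
(599, 720, 3)
scene wide_tamper 752 [219.1, 184.2, 28.0, 50.3] 0.85
 top->z.104 [0.4852 0.0817 0.104 ] [0.5282 0.1148 0.076 ] foot bottom edge z0 [0.4551 0.0627 0.    ]
scene dock 3202 [356.3, 229.9, 99.0, 48.0] 0.57
[405 219] [ 0.614  -0.3093  0.004 ]
[400 254] [ 0.4919 -0.3369  0.004 ]
[309 236] [ 0.4569 -0.1579  0.004 ]
[319 211] [ 0.5513 -0.1356  0.004 ]
[358 209] [ 0.6012 -0.2074  0.004 ]
side wide_tamper 466 [238.3, 180.9, 17.5, 37.6] 0.62
 top->z.104 [0.4791 0.0712 0.104 ] [0.4763 0.1311 0.076 ] foot bottom edge z0 [0.4787 0.0514 0.    ]
side small_tamper 172 [234.6, 153.3, 13.0, 23.8] 0.51
 top->z.104 [0.4656 0.2144 0.104 ] [0.4621 0.2818 0.076 ] foot bottom edge z0 [0.4577 0.286  0.    ]
side dock 2563 [256.3, 271.2, 63.0, 55.2] 0.74
[284 290] [ 0.5873 -0.3183  0.004 ]
[237 297] [ 0.4931 -0.3408  0.004 ]
[224 246] [ 0.4559 -0.1659  0.004 ]
[265 241] [ 0.5506 -0.1441  0.004 ]
[280 270] [ 0.5817 -0.2531  0.004 ]
wide_tamper (array([0.4796, 0.0767, 0.1046]), np.float64(0.005946400197927209))
```

View pics/dock.png

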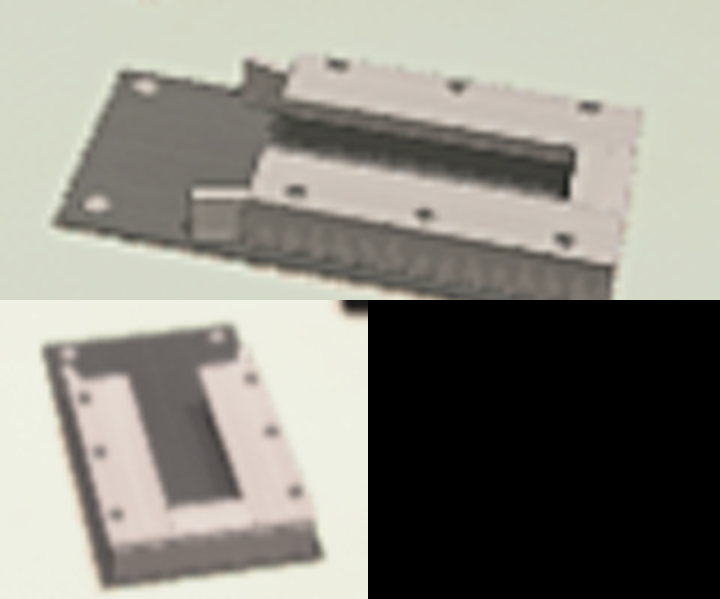

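Dock plate corners agree in both views to within 1 cm, with a 98 x 181 mm outline and heading about -1.36. The tamper is near (0.48, 0.075), with its top at 0.105 as expected. I'll move over it and refine with the wrist camera.

Emit:
play_rows(travel=[[1,1,0],[1,1,0],[1,1,0],[1,1,0],[1,1,0],[1,1,0],[1,1,0],[1,1,0]], twist=[0,0,0,0,0,0,0,0])

```text
t: 2.0
eef_pos: [0.3626, 0.3655, 0.2458]
ee_rot: [-3.141, -0.0, -0.381]
force: [0.2, 0.1, 0.1]
width: 0.0878
gripper_force: 0.0
```

Emit:
play_rows(travel=[[1,1,0],[1,1,0],[1,1,0],[1,1,0],[1,1,0],[1,1,0],[1,1,0],[0.8,1,0]], twist=[0,0,0,0,0,0,0,0])

```text
t: 3.0
eef_pos: [0.4694, 0.1073, 0.2458]
ee_rot: [-3.141, -0.0, -0.381]
force: [0.2, -0.2, -0.4]
width: 0.0879
gripper_force: 0.0
```

Emit:
play_rows(travel=[[0,0.6,0],[0,0,0],[0,0,0],[0,0,0]], twist=[-0.99,-0.99,-0.98,-0.98])

```text
t: 3.5
eef_pos: [0.4633, 0.0944, 0.2458]
ee_rot: [-3.141, -0.0, 0.215]
force: [1.9, 0.8, 0.1]
width: 0.0877
gripper_force: 0.0
```

```bash
cat >> h.py <<'E'
from scipy.spatial.transform import Rotation as Ro
def wrist(name=None):
    s=arm.get_state();f=imaging.grab_frame('wrist')
    T=np.eye(4);T[:3,:3]=Ro.from_euler('xyz',s['ee_rot']).as_matrix();T[:3,3]=s['eef_pos'];C=np.linalg.inv(T@np.array(f['T_tool_cam']))
    f['R'],f['t']=C[:3,:3],C[:3,3]
    if name: cv2.imwrite('pics/'+name,f['pixels'][:,:,::-1])
    return s,f
E
python3 - <<'E'
from h import *
np.set_printoptions(precision=4,suppress=True)
s,f=wrist('w1.png');print(s['t'],s['q'],s['eef_pos'],s['ee_rot'])
for n in('wide_tamper','small_tamper'):
    for d in models.silhouettes(n,'wrist'):
        ys,xs=np.nonzero(d['pixels']);print(n,d['extent'],d['confidence'])
print(proj(f,[.48,.073,.1]),proj(f,[.48,.073,0.006]))
E
```

```text
3.5 [ 0.6186  0.0194 -0.4158  0.     -1.1351  1.1669] [0.4633 0.0944 0.2458] [-3.1414 -0.0004  0.2148]
wide_tamper [275.9, 167.7, 45.3, 48.7] 0.81
wide_tamper [464.7, 177.8, 92.2, 70.3] 0.36
small_tamper [113.0, 140.9, 53.1, 32.2] 0.88
(np.float64(280.42659413341977), np.float64(175.78373744189582)) (np.float64(275.094956919245), np.float64(161.9402688908764))
```

View pics/w1.png

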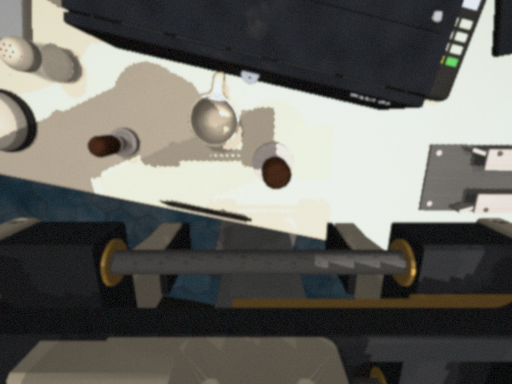

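The wrist view shows the wide tamper's handle top at about (277,173) and its foot around (273,163). The cup is at (213,120), the small tamper at (113,143) and the dock plate enters at the right (430-512,150-210).

```bash
python3 - <<'E'
from h import *
np.set_printoptions(precision=4,suppress=True)
s,f=wrist()
for z,p in((.104,(277,173)),(.012,(273,163.5)),(.06,(213,122)),(.0,(213,122)),(.004,(432,145)),(.004,(421,209))): print(p,z,atz(f,*p,z))
g=f['pixels'].astype(int).sum(2);print(g[173,245:300:1]);print(g[135:195,277])
X=[.48,.073]
from scipy.optimize import least_squares
m=models.silhouettes('wide_tamper','wrist')[0]['pixels']
fs,fd=imaging.grab_frame('scene'),imaging.grab_frame('side')
ms=[(f,m)]
for c,ff in(('scene',fs),('side',fd)): ms.append((ff,models.silhouettes('wide_tamper',c)[0]['pixels']))
# profile stack of circles
prof=[(0,.029),(.012,.029),(.016,.014),(.046,.009),(.059,.017),(.092,.017),(.104,.012)]
th=np.linspace(0,6.283,40)
def model(ff,x,y):
    im=np.zeros((384,512),np.uint8);R,t=np.array(ff['R']),np.array(ff['t'])
    P=[]
    for z,r in prof:
        W=np.c_[x+r*np.cos(th),y+r*np.sin(th),0*th+z]@R.T+t
        P.append(np.c_[W[:,0]/W[:,2]*ff['fx']+ff['cx'],W[:,1]/W[:,2]*ff['fy']+ff['cy']].astype(np.float32))
    for a,b in zip(P,P[1:]): cv2.fillConvexPoly(im,np.int32(cv2.convexHull(np.r_[a,b])[:,0]*16),1,shift=4)
    return im>0
for k,(ff,mm) in enumerate(ms):
    best=max(((lambda q:(q&mm).sum()/(q|mm).sum())(model(ff,x,y)),x,y) for x in np.arange(.46,.505,.0015) for y in np.arange(.045,.1,.0015))
    print(k,np.array(best))
E
```

```text
(277, 173) 0.104 [0.4829 0.0778 0.104 ]
(273, 163.5) 0.012 [0.4779 0.076  0.012 ]
(213, 122) 0.06 [0.5191 0.161  0.06  ]
(213, 122) 0.0 [0.5161 0.1704 0.    ]
(432, 145) 0.004 [ 0.5491 -0.1402  0.004 ]
(421, 209) 0.004 [ 0.4549 -0.1606  0.004 ]
[690 689 690 691 692 693 688 689 692 682 669 667 673 680 673 628 482 294
 152 112  99  93 125 136 132 134 126 131 114 123 134 131 132 128 126 126
 125 127 132 148 127 126 132 116 115 233 431 618 688 695 696 695 697 695
 693]
[696 695 696 693 694 678 620 546 586 659 679 680 677 659 651 657 668 657
 632 572 477 334 194 106  74  90  80 108 102 115 121 149 140 141 134 129
 132 125 132 145 140 122 134 131 137 133 127 138 118 133 131 132 177 350
 551 675 704 702 705 707]
0 [0.9498 0.478  0.0765]
1 [0.9261 0.478  0.078 ]
2 [0.9164 0.4795 0.075 ]
```

The three silhouette fits agree on the tamper at (0.4785, 0.0765). The dock's open edge mid is (0.502, -0.150) with heading -1.357, so the tool's y already lies along the track. Next I'll grasp, using a narrowed opening to clear the cup.

Emit:
play_rows(travel=[[0.44,0.83,0],[0,0,1],[0,0,1],[0,0,1],[0,0,1],[0,0,1],[0,0,0.7],[0,0,0]], twist=[0,0,0,0,0,0,0,0], fingers=0.65)

```text
t: 4.95
eef_pos: [0.4777, 0.0761, 0.102]
ee_rot: [3.141, 0.003, 0.209]
force: [-0.4, -0.3, 1.0]
width: 0.0572
gripper_force: 0.0
```

Emit:
play_rows(travel=[[0,0,0.5],[0,0,0.5],[0,0,0]], twist=[0,0,0])

```text
t: 5.32
eef_pos: [0.4778, 0.0762, 0.0771]
ee_rot: [3.141, 0.002, 0.21]
force: [-0.5, 0.3, 0.6]
width: 0.0569
gripper_force: 0.0
```

Emit:
play_rows(travel=[[0,0,0],[0,0,0],[0,0,0],[0,0,0],[0,0,0],[0,0,0]], twist=[0,0,0,0,0,0], fingers=0, newtons=35)

```text
t: 6.08
eef_pos: [0.4786, 0.0766, 0.0783]
ee_rot: [-3.142, -0.0, 0.21]
force: [0.3, -1.1, 2.9]
width: 0.0331
gripper_force: 35.0
```

Emit:
play_rows(travel=[[0,0,-0.6],[0,0,-1],[0,0,-0.8],[-0.2,1,0],[-0.2,1,0],[-0.2,1,0],[-0.2,1,0],[-0.2,1,0]], twist=[0,0,0,0,0,0,0,0])

```text
t: 7.08
eef_pos: [0.479, -0.0518, 0.1372]
ee_rot: [-3.141, 0.002, 0.21]
force: [0.3, -0.0, -5.4]
width: 0.0334
gripper_force: 35.0
```

Emit:
play_rows(travel=[[0,1,0],[0,1,0],[0,1,0],[0,0,0]], twist=[0,0,0,0])

```text
t: 7.58
eef_pos: [0.4949, -0.1253, 0.137]
ee_rot: [-3.141, 0.002, 0.208]
force: [0.8, 0.2, -4.4]
width: 0.0332
gripper_force: 35.0
```

```bash
python3 - <<'E'
from h import *
np.set_printoptions(precision=4,suppress=True)
s,f=wrist('w2.png');print(s['t'],s['eef_pos'],s['ee_rot'],s['width'])
for a in('scene','side'):
    save(a,a+'2.png')
u=np.array([.213,-.977,0]);v=np.array([.977,.213,0]);o=np.array([.502,-.150,.004])
print('open corners',proj(f,o+.05*v),proj(f,o-.05*v));m=o+.065*u
for y in(.017,-.017):print('lip corners',proj(f,m+y*v+[0,0,.022]),proj(f,m+y*v+(83+18)/1000*u+[0,0,.022]))
E
```

```text
7.575 [ 0.4949 -0.1253  0.137 ] [-3.141   0.0022  0.2079] 0.03319982711501553
open corners (np.float64(283.2205512237972), np.float64(139.30885352834645)) (np.float64(281.4996169331273), np.float64(230.4467869135921))
lip corners (np.float64(351.9936625635197), np.float64(175.44722890424015)) (np.float64(456.8617876948877), np.float64(174.7056483206385))
lip corners (np.float64(348.9025250863484), np.float64(208.70865105693568)) (np.float64(450.0434245489422), np.float64(208.03409881782457))
```

View pics/w2.png

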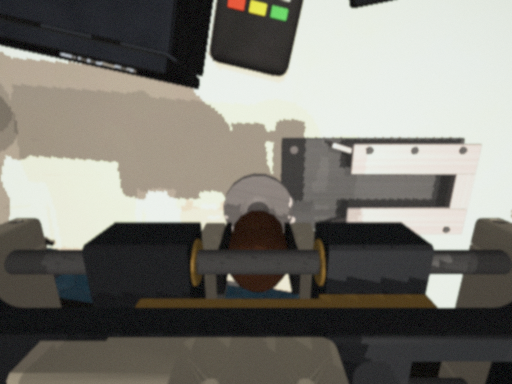

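The wrist view shows the dock's open corner at (282,139), the lip edges at rows 175 and 208, and the slot end at column ~452, all within a pixel or so of prediction. The tamper is held upright, with its foot around (258,200). I'll set it in at the open end.

Emit:
play_rows(travel=[[0.07,0.8,0],[0,0.8,0],[0,0.62,0],[0,0,0.8],[0,0,0.8],[0,0,0.4],[0,0,0.13],[0,0,0]], twist=[0,0,0,0,0,0,0,0])

```text
t: 8.72
eef_pos: [0.5093, -0.1781, 0.0851]
ee_rot: [3.141, -0.0, 0.211]
force: [0.4, -0.1, -4.5]
width: 0.0334
gripper_force: 35.0
```

```bash
python3 - <<'E'
from h import *
np.set_printoptions(precision=4,suppress=True)
s,f=wrist('w3.png');print(s['t'],s['eef_pos'],s['ee_rot'],s['force'])
u=np.array([.213,-.977,0]);v=np.array([.977,.213,0]);o=np.array([.502,-.150,.004])
d=s['eef_pos']-o;print('along',d@u-.065,'lat',d@v)
m=o+.065*u
for y in(.017,-.017):print('lip',proj(f,m+y*v+[0,0,.022]),proj(f,m+y*v+.1*u+[0,0,.022]))
E
```

```text
8.725 [ 0.5093 -0.1781  0.0851] [ 3.1414 -0.0003  0.2106] [ 0.4445 -0.0698 -4.457 ]
along -0.03599343364478035 lat 0.0011651549748458185
lip (np.float64(304.2385956642498), np.float64(193.9226802079047)) (np.float64(432.2732547354796), np.float64(193.352634997001))
lip (np.float64(302.43044200884657), np.float64(233.89395098806412)) (np.float64(424.94586355681827), np.float64(233.37987513657137))
```

View pics/w3.png

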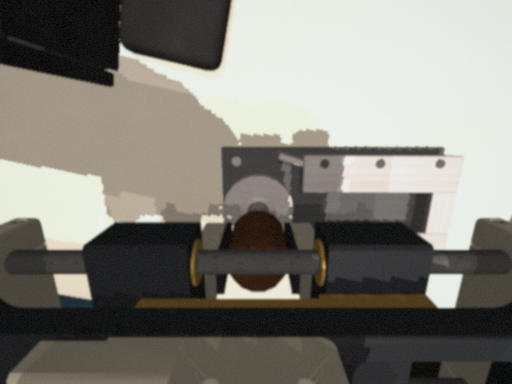

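The lip edge at row 193 matches the prediction, and the foot is on the middle line, about 3 mm above the floor and 36 mm before the mouth. Sliding in now.

Emit:
play_rows(travel=[[0,0.5,0],[0,0.6,0],[0,0.6,0],[0,0.6,0],[0,0.6,0],[0,0.6,0],[0,0.6,0],[0,0.3,0]], twist=[0,0,0,0,0,0,0,0])

```text
t: 9.78
eef_pos: [0.5321, -0.2868, 0.0847]
ee_rot: [-3.142, 0.0, 0.21]
force: [-0.4, 0.1, -4.7]
width: 0.0334
gripper_force: 35.0
```

Emit:
play_rows(travel=[[0,0.1,0],[0,0.1,0],[0,0,0]], twist=[0,0,0])

```text
t: 10.15
eef_pos: [0.533, -0.2905, 0.0849]
ee_rot: [-3.142, -0.0, 0.21]
force: [0.1, 0.6, -4.3]
width: 0.0335
gripper_force: 35.0
```

Emit:
play_rows(travel=[[0,0.1,0],[0,0.08,0],[0,0,0]], twist=[0,0,0])

```text
t: 10.52
eef_pos: [0.5336, -0.2935, 0.0847]
ee_rot: [-3.139, 0.0, 0.21]
force: [-0.6, 8.6, -1.4]
width: 0.0334
gripper_force: 35.0
```

```bash
python3 - <<'E'
from h import *
np.set_printoptions(precision=4,suppress=True)
s=arm.get_state();print(s['eef_pos'],s['force'],s['moment'])
E
```

```text
[ 0.5336 -0.2935  0.0847] [-0.6382  8.6044 -1.4267] [3.3961 0.3797 0.07  ]
```

A contact of 8.6 N at about 82 mm along shows the foot is against the stop. I'll ease off slightly, lower to the floor and release.

Emit:
play_rows(travel=[[0,-0.08,0],[0,0,0.06],[0,0,0.05],[0,0,0.03],[0,0,0]], twist=[0,0,0,0,0])

```text
t: 11.15
eef_pos: [0.5336, -0.2932, 0.0824]
ee_rot: [3.141, -0.0, 0.21]
force: [-2.4, 3.5, 6.1]
width: 0.0329
gripper_force: 35.0
```

Emit:
play_rows(travel=[[0,0,0],[0,0,0],[0,0,0],[0,0,0]], twist=[0,0,0,0], fingers=0.7)

```text
t: 11.65
eef_pos: [0.5336, -0.2932, 0.0813]
ee_rot: [3.141, -0.0, 0.21]
force: [-0.6, 0.9, -0.4]
width: 0.0611
gripper_force: 0.0
```

Emit:
play_rows(travel=[[0,0,-0.4],[0,0,-0.8],[0,0,-1],[0,0,-1],[0,0,-1],[0,0,-1],[0,0,-0.5],[0,0,0]], twist=[0,0,0,0,0,0,0,0])

```text
t: 12.65
eef_pos: [0.5339, -0.2932, 0.2248]
ee_rot: [3.141, -0.002, 0.21]
force: [-0.6, 0.7, -0.4]
width: 0.0612
gripper_force: 0.0
```

```bash
python3 - <<'E'
from h import *
np.set_printoptions(precision=4,suppress=True)
s,f=wrist('w4.png');print(s['t'],s['eef_pos'],s['width'],s['force'])
u=np.array([.213,-.977,0]);v=np.array([.977,.213,0]);h=np.array([.502,-.150,.004])+.148*u
print('home foot',proj(f,h+[0,0,.012]),'top',proj(f,h+[0,0,.104]),'slot end',proj(f,h+.018*u+[0,0,.022]))
E
```

```text
12.65 [ 0.5339 -0.2932  0.2248] 0.06119554861418089 [-0.6161  0.6776 -0.3735]
home foot (np.float64(258.99765203128084), np.float64(175.06001062266813)) top (np.float64(259.45163968637786), np.float64(194.05914330350683)) slot end (np.float64(272.82654630865846), np.float64(176.5850308956891))
```

View pics/w4.png

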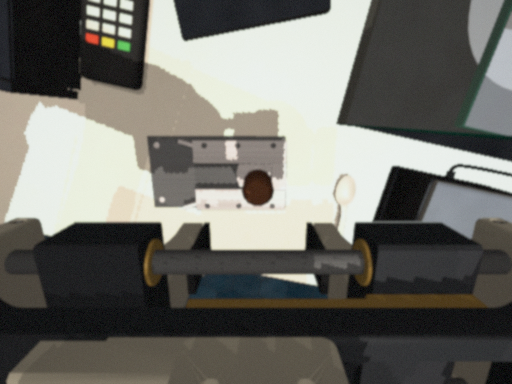

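The tamper stands at the closed end of the track, its handle at (258,188) where home is predicted, with the gripper clear above it. Handing in.

```bash
python3 -c "
from station import arm
print(arm.job_done())"
```

```text
the job is handed in; nothing more can be done
None
```

The wide tamper is in the dock against the closed end, standing and released; the small one was not touched, and the job is handed in after about 13 s (no verdict came back).

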